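# Load the bare headlamp bracket into the drilling jig

## Task

Pick up the bare-metal headlamp bracket by its lug and lay it in the pocket of the blue-walled drilling jig, so that it sits flat on the pocket floor, square in the pocket, with its tip in the narrow end. Lower it in, do not drop it. Leave the red and the black bracket where they are.

Things in the scene. Friction and masses are not known exactly. Their poses are not given: they have to be found in the camera images.
- bare_bracket: The bracket to load, bare light-grey steel, 0.5 kg: tapered flat ear 8 thick, 100 long (mm), 70 wide at the square end, 30 at the round tip. An upright lug, 40 along x by 30 along y, rises to 48 above the underside: grasp across its 30. Origin: on the underside, below the lug's middle; x runs from the tip (at x = -65) to the square end (at +35), z up. Tip towards the robot, within 35 degrees.
- jig: Fixed dark-grey plate 190 x 150 x 12 mm with blue walls (tops 24 above the bench) round a tapered pocket, the bracket's outline plus about 8 all round; pocket floor 12 above the bench. Origin: on its underside, below where the bracket's origin comes when seated centrally; x from the narrow to the wide end, as on the bracket, z up. Narrow end towards the robot, within 23 degrees.
- red_bracket: A dark red primed bracket of the same shape and size as the bare one, with the same origin and axes; to be left alone.
- black_bracket: A black painted bracket of the same shape and size as the bare one, with the same origin and axes; to be left alone.
There are look-alikes about, which are no part of the job. Of the things that look like the bare_bracket, the smaller one is meant. Leave any turquoise look-alike of the jig alone.

How it is judged:
At the end, for the whole second after the job is handed in: The bare bracket lies released and at rest on the pocket floor of the jig: its origin within 16 mm horizontally of the jig's and between 8 and 17 mm above it, tilted less than 0.1 rad, its x axis within 0.25 rad of the jig's; its tip in the narrow end (z of bare_bracket in the frame of jig between 0.008 and 0.017 m and horizontal distance between bare_bracket and jig below 0.016 m and angle between bare_bracket's own z axis and vertical below 0.1 rad and angle between the x axis of bare_bracket and the x axis of jig, either way round below 0.25 rad and linear speed of bare_bracket below 0.02 m/s and contact force between bare_bracket and the fingers below 0.1 N); the robot touches nothing.
It fails at once if the red bracket was moved more than 20 mm (distance of red_bracket from where it was at the start of the episode above 0.02 m).
It fails at once if the black bracket was moved more than 20 mm (distance of black_bracket from where it was at the start of the episode above 0.02 m).
It fails at once if the bare bracket was dropped (falling freely at more than 0.75 m/s, a fall of about 30 mm) (linear speed of bare_bracket above 0.75 m/s and contact force between bare_bracket and the fingers below 0.1 N).
It also fails if it takes over 32 s, if anything falls off the work surface, if the arm or the gripper's body presses on something with over 40 N, if the wrist force passes 120 N, or if a joint passes its speed limit or range.

## Robot

A 6-joint arm with a two-finger parallel gripper is mounted at the origin on the work surface. World frame = base frame: x ahead of the robot, y to its left, z up, the work surface at z = 0. Lengths are in m, angles in rad, forces in N, time in s.
With the tool pointing down it reaches from about 0.275 to 0.75 m from the base axis. Payload 10.2 kg.
Tool frame: the origin (TCP) lies midway between the tips of the shut fingers; the grasp point (between the pads) lies 19 mm behind it (env.hold_point_z is the distance from the TCP to the grasp point, in m); z points along the fingers, y is the line along which they close (so a half turn about z gives the same grasp; the last joint's range is limited). The gripper opens to 85 mm and grips with 20 to 120 N. Pads are 22 mm wide; open, the fingers measure 114 mm over their backs; the gripper's body (76 mm by 85 mm) begins 54 mm behind the grasp point. The pads swing forward as they close: fully open they stand 13 mm farther back than shut.
Start: joints at [-1.492, 0.313, 1.498, -0, 1.331, -0.223], TCP at [0.156, -0.501, 0.231] pointing down, gripper open.
Joint ranges: [-2.94, 2.94], [-0.97, 2.17], [0.19, 2.56], [-1.23, 4.37], [0.02, 3.11], [-2.88, 2.88]. Speed limits (rad/s): [2.39, 2.39, 3.01, 3.14, 3.14, 3.14].

## Interface

Orientations are given as a unit quaternion [x, y, z, w].
In Python, from bench import env, kinematics, monitor, eyes, job gives the robot as it stands. The module is installed in compiled form; this text tells all that it offers. Calls block until the motion is done:
- env.reach(position, orientation): joint-space move of the TCP to a pose.
- env.movel(position, velocity=0.15, frame=None, guard=None): straight line of the TCP; frame=None keeps the orientation; velocity is the mean speed in m/s. With guard (N) it stops when the force on the tool has changed by that much, and returns True; else False.
- env.set_joints(angles): joint-space move.
- env.release() and env.close_gripper(effort=None): open the fingers fully, or close them until they stop; effort is the grip in N (None keeps the last).
- env.hold(seconds).
- kinematics.ik(position, orientation): joint angles nearest the present ones, or None.
- monitor.sense(): the state.
- eyes.grab_frame(name): name is "scene" or "top"; returns a dict with "frame" (384x512x3 uint8, red, green, blue), "mtx" (3x3 intrinsics, pixels), "view" (4x4, takes a point from world to camera coordinates). Camera axes: x right, y down, z forward; pixel columns grow to the right and rows downward; lengths in m; the calibration is good to about 2 mm. A picture is of the moment at which its call begins. There is no depth.
A pose or a line that the arm cannot do raises env.MotionError and nothing moves.
- job.hand_in(): hands the job in; it is judged then, once.
The state is a dict: "clock": time; "joints": joint angles; "qvel": joint speeds; "joint_efforts": joint torques, N m; "position": TCP position; "ee_rot": TCP orientation; "contact_force": force on the tool from outside, world axes, zero at the start; "ft_torque": the same for the moment, N m; "finger_gap": opening from 0.0 (shut) to 1.0 (fully open); "gripper_force": force on a finger pad.
Only numpy, scipy, OpenCV 4.12 (cv2) and the standard library are available. Lean on these libraries where they do the work, as an engineer would, in place of code of your own. Each camera call takes 0.05 s, during which the arm holds its last target. There are 200 camera calls.

## Working session

There is one attempt and no reset: what is moved stays moved. The work goes in short steps, each a Python script; the robot and the scene stay as the last script left them, time stands still between calls to the robot, and variables do not carry over. Pictures are saved under pics/ and viewed, at most 10 in all, crops included, and the job is handed in when it is done.

```bash
mkdir -p pics; python3 - <<'E'
from bench import env, kinematics, monitor, eyes, job
import cv2,numpy as np
for n in("scene","top"):
    d=eyes.grab_frame(n); np.savez(n+"0.npz",**d)
    cv2.imwrite(f"pics/{n}0.png",cv2.resize(d["frame"][...,::-1],(800,600),interpolation=cv2.INTER_CUBIC))
    print(d["mtx"].round(1).tolist(),d["view"].round(3).tolist())
s=monitor.sense();print(s["clock"],s["ee_rot"],env.hold_point_z)
E
```

```text
[[470.5, 0.0, 254.4], [0.0, 470.5, 185.6], [0.0, 0.0, 1.0]] [[0.673, 0.74, -0.013, -0.32], [0.558, -0.519, -0.648, -0.26], [-0.486, 0.429, -0.761, 1.257], [0.0, 0.0, 0.0, 1.0]]
[[397.8, 0.0, 255.1], [0.0, 397.8, 190.1], [0.0, 0.0, 1.0]] [[-0.007, -1.0, 0.007, 0.008], [-0.995, 0.006, -0.101, 0.49], [0.101, -0.008, -0.995, 0.776], [0.0, 0.0, 0.0, 1.0]]
0.1 [ 9.88633297e-01  1.50345787e-01  3.78291066e-05 -5.88932071e-04] 0.0187
```

View pics/top0.png

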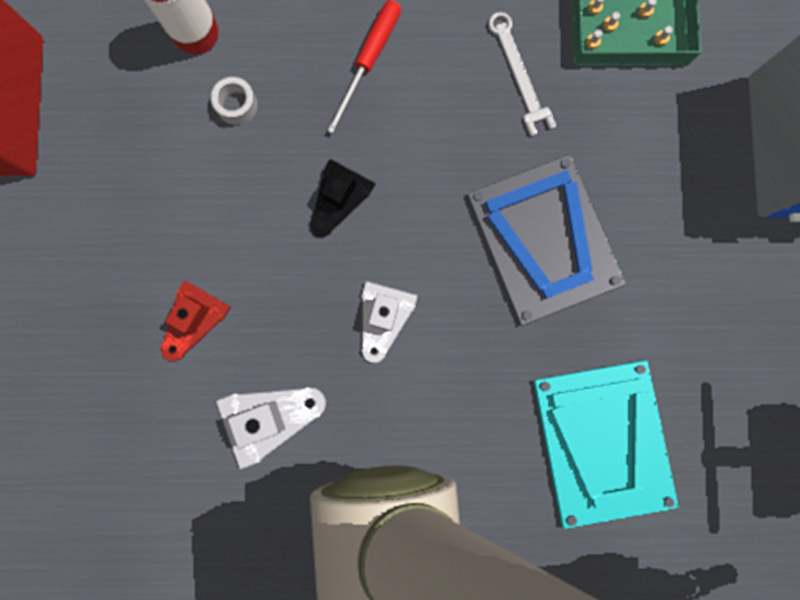

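View pics/scene0.png

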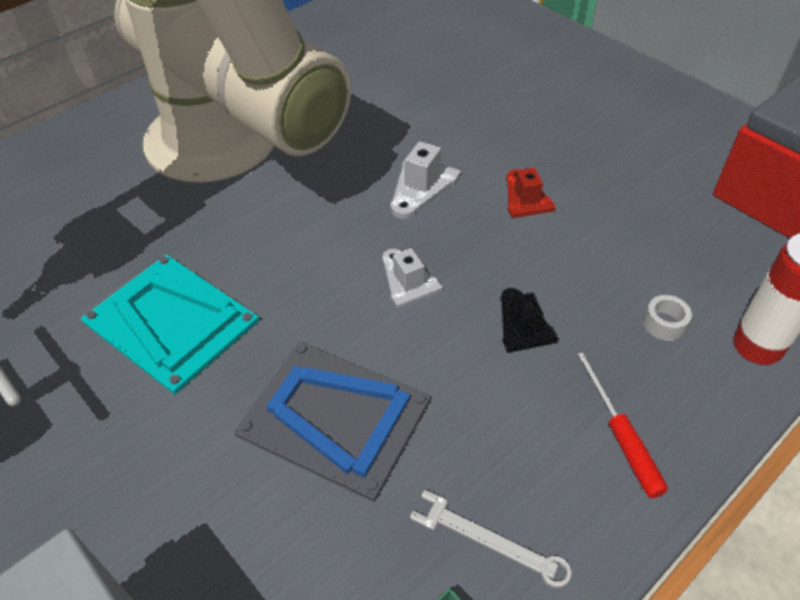

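Two bare brackets show up in the top view: the large one at (265,425) and the small one at (385,320). The small one is about 80 px long, roughly 100 mm at about 800 px/m, so it matches the description. The jig meant is the dark plate with blue walls at (545,240). The turquoise one at (605,445) is a decoy.

```bash
cat > h.py <<'E'
import cv2,numpy as np
def cast(d,px,z):
    """pixels (N,2) -> world xy on plane z"""
    R,t=d["view"][:3,:3],d["view"][:3,3]; c=-R.T@t
    r=np.c_[np.asarray(px,float),np.ones(len(px))]@np.linalg.inv(d["mtx"]).T@R
    return (c+r*((z-c[2])/r[:,2])[:,None])[:,:2]
def proj(d,P):
    q=np.c_[P,np.ones(len(P))]@d["view"][:3].T@d["mtx"].T
    return q[:,:2]/q[:,2:]
def pose(d,contour,z):
    """tapered outline: x axis (narrow->wide), point 15/100 beyond the middle"""
    w=cast(d,cv2.convexHull(contour)[:,0],z)
    m=cv2.moments((w*1e4).astype(np.float32)) ; c=np.array([m["m10"],m["m01"]])/m["m00"]/1e4
    a=0.5*np.arctan2(2*m["mu11"],m["mu20"]-m["mu02"]); u=np.array([np.cos(a),np.sin(a)])
    s=(w-c)@u
    if s.max()>-s.min(): u,s=-u,-s     # wide end is nearer the centroid
    v=np.array([-u[1],u[0]]);b=(w-c)@v
    return c+u*((s.max()+s.min())/2+0.015), np.arctan2(u[1],u[0]), np.ptp(s), np.ptp(b)
def pick(mask,px):
    cs,h=cv2.findContours(mask.astype(np.uint8),cv2.RETR_CCOMP,cv2.CHAIN_APPROX_NONE)
    ok=[c for c in cs if cv2.pointPolygonTest(c,px,False)>=0]
    return min(ok,key=cv2.contourArea)
def bracket(d,px,z):
    hsv=cv2.cvtColor(d["frame"],cv2.COLOR_RGB2HSV)
    m=((hsv[...,1]<40)&(hsv[...,2]>135)).astype(np.uint8)
    cs,_=cv2.findContours(m,cv2.RETR_EXTERNAL,cv2.CHAIN_APPROX_NONE)
    c=[c for c in cs if cv2.pointPolygonTest(c,px,False)>=0][0]
    return pose(d,c,z),c
def jig(d,px):
    hsv=cv2.cvtColor(d["frame"],cv2.COLOR_RGB2HSV)
    m=(hsv[...,0]>100)&(hsv[...,0]<125)&(hsv[...,1]>130)
    c=pick(m,px)
    return pose(d,c,0.018),c
E
python3 - <<'E'
from h import *
d=dict(np.load("top0.npz"))
b,cb=bracket(d,(246,205),0.008); j,cj=jig(d,(349,150)); print(b,j)
im=d["frame"][...,::-1].copy(); f=5
x0,y0=215,90; crop=cv2.resize(im[y0:y0+120,x0:x0+160],None,fx=f,fy=f,interpolation=cv2.INTER_CUBIC)
for c in(cb,cj): cv2.polylines(crop,[((cv2.convexHull(c)-[x0,y0]+.5)*f).astype(int)],True,(0,255,0),1)
for p,z in((b,.048),(j,.012)):
    o,a=p[:2]
    L=[[*(o+k*np.array([np.cos(a),np.sin(a)])),z] for k in(-.02,0,.02)]
    q=((proj(d,np.array(L))-[x0,y0]+.5)*f).astype(int)
    cv2.arrowedLine(crop,q[0].tolist(),q[2].tolist(),(0,0,255),2); cv2.circle(crop,q[1].tolist(),4,(0,0,255),-1)
cv2.imwrite("pics/crop.png",crop)
E
```

```text
(array([0.47122823, 0.02370695]), np.float64(-0.26816385209509574), np.float64(0.10145820648775401), np.float64(0.07142167200520114)) (array([ 0.5833251, -0.1852414]), np.float64(0.36266427675127083), np.float64(0.12026933257515449), np.float64(0.09474162111460444))
```

View pics/crop.png

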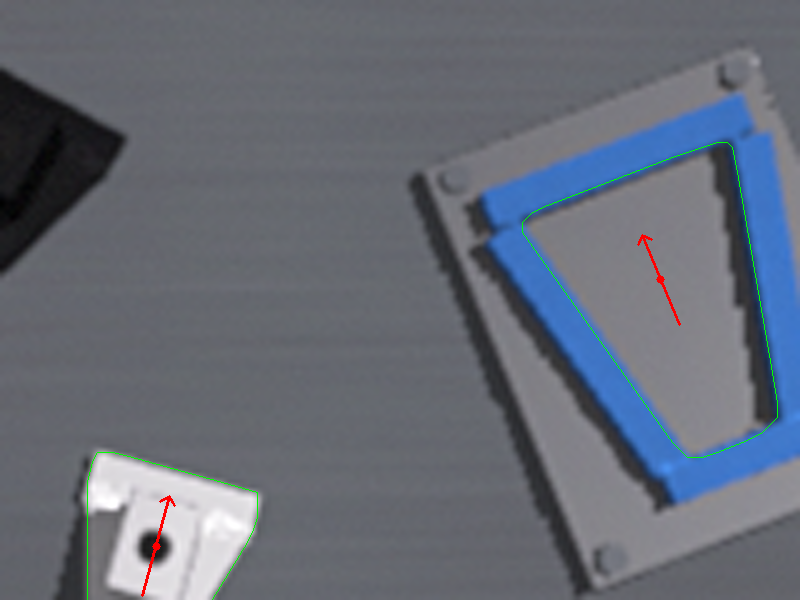

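The crop confirms the small bare bracket, with the lug hole exactly on the fitted axis, and the blue-walled pocket. Outline lengths are 101 × 71 mm for the bracket and 120 × 95 mm for the pocket. Next I grasp it.

```bash
cat >> h.py <<'E'
def down(th): return [np.cos(th/2),np.sin(th/2),0,0]
B,BY=np.array([.4712,.0237]),-.268
J,JY=np.array([.5833,-.1852]),.363
G=.016   # TCP height above the bracket's underside
E
python3 - <<'E'
from bench import env, kinematics, monitor, eyes, job
from h import *
for n,p,y in(("b",B,BY),("j",J,JY)):
    for k in(0,np.pi): print(n,k,np.round(kinematics.ik([*p,.15],down(y+k)) if kinematics.ik([*p,.15],down(y+k)) is not None else np.nan,2))
env.reach([*B,.16],down(BY)); 
hit=env.movel([*B,G],velocity=.1,guard=15)
s=monitor.sense();print(hit,s["position"],s["contact_force"],s["clock"])
if not hit:
    env.close_gripper(60)
    s=monitor.sense();print(s["finger_gap"],s["gripper_force"],s["contact_force"])
    env.movel([*B,G+.08],velocity=.1)
    s=monitor.sense();print(s["finger_gap"],s["gripper_force"],s["contact_force"],s["clock"])
    d=eyes.grab_frame("scene");np.savez("s1.npz",**d)
    cv2.imwrite("pics/s1.png",cv2.resize(d["frame"][80:330,100:433,::-1],(800,600)))
E
```

```text
b 0 [-0.2   0.28  1.77 -0.    1.09  1.64]
b 3.141592653589793 [-0.2   0.28  1.77 -0.    1.09 -1.5 ]
j 0 [-0.5   0.57  1.33 -0.    1.24  0.71]
j 3.141592653589793 [-0.5   0.57  1.33 -0.    1.24 -2.43]
False [0.47150469 0.0236564  0.01643373] [ 0.10536562 -0.42243373  0.30316723] 3.9
0.34003727859785066 60.05770683288574 [-0.67682765 -1.49885118  4.04042689]
0.3440752825086529 59.33757841587067 [-0.86321422 -0.16386462 -3.99852494] 5.4
```

View pics/s1.png

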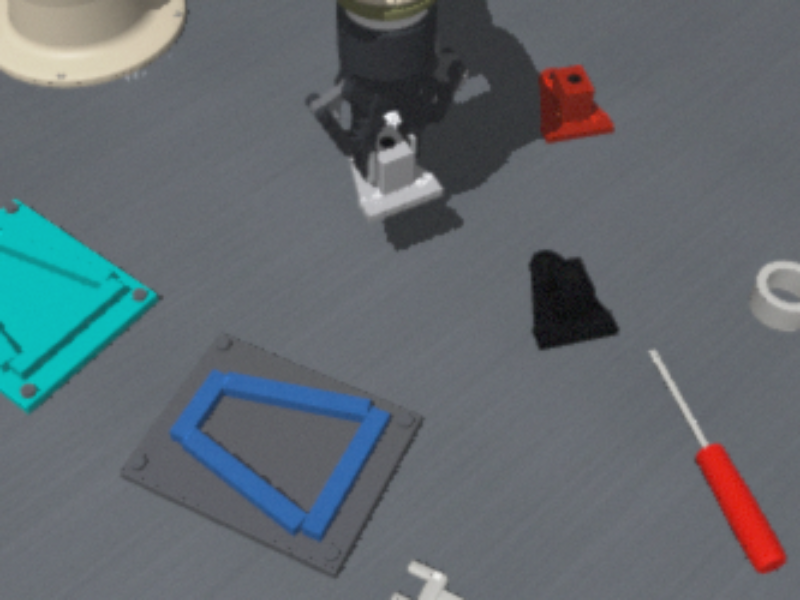

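The crop shows the bracket held by its lug at (395,170), level and clear of the bench, with the red and black brackets undisturbed. Next I carry it over the jig and check before lowering.

```bash
python3 - <<'E'
from bench import env, kinematics, monitor, eyes, job
from h import *
env.reach([*J,.012+G+.08],down(JY))
env.movel([*J,.012+G+.025],velocity=.08)
s=monitor.sense();print(s["position"],s["ee_rot"],s["finger_gap"],s["contact_force"],s["joints"],s["clock"])
d=eyes.grab_frame("scene");np.savez("s2.npz",**d)
im=d["frame"].copy()
# ear corners expected at this height
u=np.array([np.cos(JY),np.sin(JY)]);v=np.array([-u[1],u[0]])
P=np.array([[*(J+a*u+b*v),.037+.008] for a,b in((.035,.035),(.035,-.035),(-.05,-.015),(-.05,.015))])
q=(proj(d,P)-[110,190]+.5)*4
c=cv2.resize(im[190:330,110:310,::-1],None,fx=4,fy=4,interpolation=cv2.INTER_CUBIC)
cv2.polylines(c,[q.astype(int)],True,(0,255,0),1)
cv2.imwrite("pics/s2.png",c)
E
```

```text
[ 0.58358925 -0.18537666  0.05342869] [9.83580047e-01 1.80471888e-01 3.44143382e-04 2.66952446e-04] 0.3391459997185941 [ 0.13423396  0.17563237 -4.18026983] [-4.98669558e-01  6.82192058e-01  1.41441363e+00  2.05421381e-05
  1.04411606e+00  7.09184024e-01] 7.2333
```

View pics/s2.png

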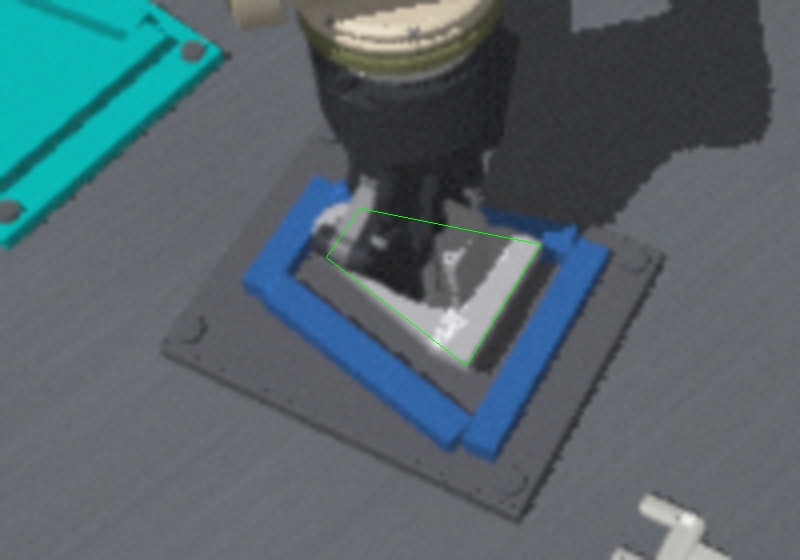

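The square end, at (540,243) to (465,362), lies right on the predicted outline, and the tip at (330,232) is over the narrow end. I lower it with a force guard, release and retreat.

```bash
python3 - <<'E'
from bench import env, kinematics, monitor, eyes, job
from h import *
hit=env.movel([*J,.012+G-.002],velocity=.03,guard=9)
s=monitor.sense();print(hit,s["position"],s["contact_force"],s["clock"])
if s["position"][2]<.012+G+.004:
    env.release(); env.hold(.2)
    env.movel([*J,.17],velocity=.1)
    p=[.3,.25,.25]; env.reach(p,down(np.arctan2(p[1],p[0])))
    s=monitor.sense();print(s["contact_force"],s["clock"])
for n in("top","scene"): 
    d=eyes.grab_frame(n);np.savez(n+"3.npz",**d)
    x,y=(280,80) if n=="top" else (110,190)
    cv2.imwrite(f"pics/{n}3.png",cv2.resize(d["frame"][y:y+140,x:x+180,::-1],None,fx=4,fy=4,interpolation=cv2.INTER_CUBIC))
    if n=="top":
        q=proj(d,np.array([[*J,.02]]))[0]
        try:
            b,_=bracket(d,tuple(map(float,q)),.02); print(b,"offset mm",(b[0]-J)*1e3,"dyaw",b[1]-JY)
        except Exception as e: print(e)
E
```

```text
True [ 0.58311902 -0.18505934  0.02831203] [-1.22900421  0.21567195  4.78590969] 8.05
[ 0.02277041 -1.04929856 -0.22460713] 12.3167
(array([ 0.58118845, -0.18434977]), np.float64(0.30611935349866404), np.float64(0.1098781852605343), np.float64(0.07207284548722519)) offset mm [-2.11155018  0.850229  ] dyaw -0.05688064650133595
```

View pics/top3.png

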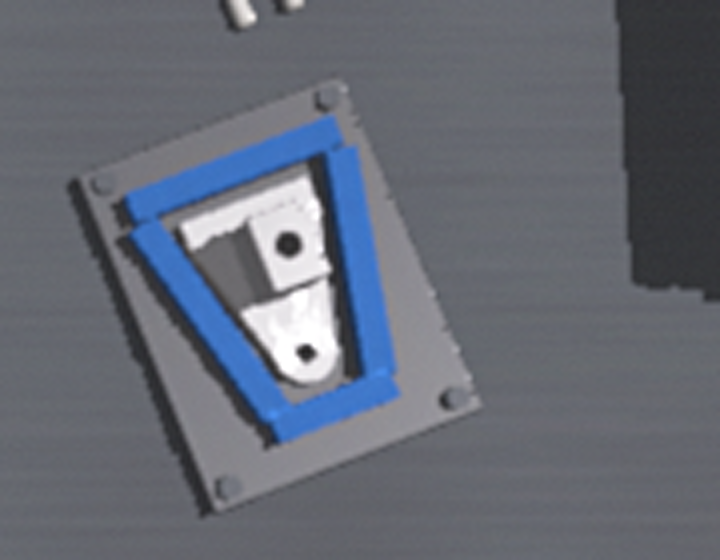

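View pics/scene3.png

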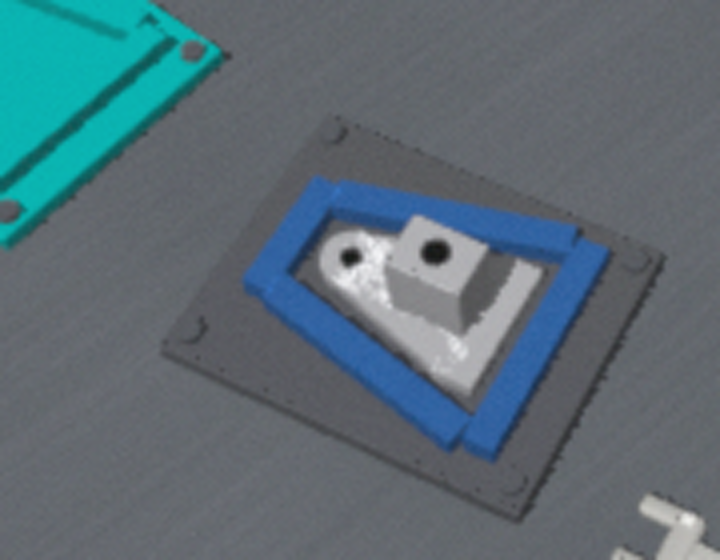

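Both views show the bracket flat inside the pocket (top crop, hole at (305,352)), square to it and with its tip in the narrow end. It is about 2 mm off and the arm is clear, so I hand in.

```bash
python3 -c "
from bench import job
print(job.hand_in())"
```

```text
the job is handed in; nothing more can be done
None
```

The small bare-metal bracket lies flat on the blue-walled jig's pocket floor, tip in the narrow end and about 2 mm off centre; the red and black brackets were not touched, and I handed the job in at about 12.5 s (the hand-in gave no verdict).

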